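# Load the master housing in the tester and shut its guard

### The job

Slide the tester's guard open, lift the white master housing up and off its hook and stand it upright on the black rubber mat; let go of it there and take it again by its front and back faces, because the tester's narrow well leaves no room for fingers at its sides. Lower it gently and upright, without dropping it, into the nest in the well, let go and slide the guard fully shut. Leave everything else where it is, the steel gauge on the other hook included.

Things in the scene. Friction and masses are not known exactly. Their poses are not given: they have to be found in the camera images.
- master: White plastic master housing, 0.18 kg, 106 mm tall, hanging on hook_a. Origin: centre of its underside; z up, x thickness, y width (56 mm throughout). Foot 40 mm thick to z = 12, body 34 mm thick to z = 62; a 14 mm thick head plate to z = 106 with a hole along x, 16 mm wide, z = 62 to 92. Either way round will do.
- hook_a: Fixed steel hook stand that carries the housing; may swap places with hook_b. Origin: underside of its base (110 x 80 x 8 mm), below the 14 mm upright, 149 mm high. A 6 mm round arm runs 75 mm to -x, its top 148 mm up, and ends in an upturned tip at x = -80 mm, top 157 mm up: raise the housing 10 to 23 mm, then draw it off to -x.
- hook_a_arm (a point): Point on the top of hook_a's arm where the housing hangs, 48 mm to -x of the upright; axes as the stand.
- hook_b: Fixed hook stand exactly like hook_a; carries the steel gauge. Leave alone.
- gauge: Steel gauge hanging on hook_b, 30 mm wide plate with a 52 mm disc at its lower end, 120 mm long. Origin: middle of its lower end. Leave alone.
- mat: Black rubber mat fixed on the table, 150 x 150 mm, 3 mm thick. Origin: centre of its underside, so its top is at z = 3 mm.
- tester: Fixed white bench tester, yawed. Origin: underside, below the middle of its well. Outside x -95 to 95 mm, y -45 to 150 mm; walls 140 mm high, guard rails along x = +-90 mm up to 152 mm. The well, open upwards, is 150 mm long in x and only 62 mm wide in y, both centred on the origin; its floor is at z = 20 mm.
- nest (a point): Centre of the nest on the well's floor, z = 20 mm; axes as the tester. Two aluminium bars 15 mm high across the well leave 46 mm in x by 62 mm in y for the housing's foot: 40 mm thickness along x, 56 mm width along y. The housing's origin belongs here; its top is then 14 mm below the wall tops.
- guard (a joint): Sliding guard over the well: 0 m = fully shut, 0.1 m = fully open; moves to the tester's +y. Clear pane 166 x 80 mm in an aluminium edge, underside 142 mm above the table, top 148 mm. Slides stiffly (about 2 N) and stays put. It may start slightly ajar (up to 0.025).
- guard_handle (a point): Top centre of the guard's black bar handle, which stands on the middle of the pane: 80 mm along the tester's x, 14 mm thick in y, 35 mm high; this point is 183 mm above the table and moves with the guard.
- cap: Loose white plastic cap, 60 mm across, 54 mm high, on the table; origin: centre of its underside. Leave alone.
- bottle: Clear bottle with red cap, 64 mm across, 200 mm high, far side of the table; origin: centre of its underside. Leave alone.
- tape: Cardboard-brown tape roll lying flat, 90 mm across, 24 mm high; origin: centre of its underside. Leave alone.
- driver: Screwdriver lying on the table between the robot and the tester; origin: underside of its middle. Leave alone.

How it is judged:
On the way, in this order (a step that is already met when the one before it is completed fails the run):
1. the master housing stands upright on the mat, let go and at rest (horizontal distance between master and mat below 0.075 m and z of master in the frame of mat below 0.008 m and angle between master's own z axis and vertical below 0.06 rad and contact force between master and the fingers below 0.05 N and linear speed of master below 0.03 m/s), for 0.2 s.
2. the master housing stands in the nest, let go and at rest (x of master in the frame of nest between -0.006 and 0.006 m and y of master in the frame of nest between -0.006 and 0.006 m and z of master in the frame of nest between -0.004 and 0.004 m and angle between master's own z axis and vertical below 0.06 rad and contact force between master and the fingers below 0.05 N and linear speed of master below 0.03 m/s), for 0.2 s.
At the end, for the whole second after the job is handed in: The master housing stands in the nest: its origin within 6 mm of the nest's centre in x and y and within 4 mm in height, upright to 0.06 rad, let go and at rest; the guard is shut to less than 5 mm and still; nothing else has been displaced (all of step 2 and value of joint guard below 0.005 m and velocity of joint guard between -0.01 and 0.01 m/s); the robot touches nothing.
It fails at once if the master housing is dropped (moves faster than 0.45 m/s while the fingers do not touch it) (contact force between master and the fingers below 0.05 N and linear speed of master above 0.45 m/s).
It fails at once if the gauge, cap, bottle, tape roll or screwdriver is displaced by more than 40 mm (distance of any of gauge, cap, bottle, tape, driver from where it was at the start of the episode above 0.04 m).
It also fails if it takes over 72 s, if anything falls off the work surface, if the arm or the gripper's body presses on something with over 40 N, if the wrist force passes 120 N, or if a joint passes its speed limit or range.

### The arm

A 7-joint arm with a two-finger parallel gripper is mounted at the origin on the work surface. World frame = base frame: x ahead of the robot, y to its left, z up, the work surface at z = 0. Lengths are in m, angles in rad, forces in N, time in s.
With the tool pointing down it reaches from about 0.4 to 0.85 m from the base axis. Payload 4.4 kg.
Tool frame: the origin (TCP) lies midway between the tips of the shut fingers; the grasp point (between the pads) lies 19 mm behind it (bot.grip_depth is the z of the grasp point in the tool frame, in m); z points along the fingers, y is the line along which they close (so a half turn about z gives the same grasp; the last joint's range is limited). The gripper opens to 94 mm and grips with 3 to 60 N. Pads are 16 mm wide; open, the fingers measure 119 mm over their backs; the gripper's body (75 mm by 177 mm) begins 78 mm behind the grasp point.
Start: joints at [1.201, 0.628, 0.038, 1.517, -0.027, 0.996, -0.02], TCP at [0.194, -0.62, 0.179] pointing down, gripper open.
Joint ranges: [-3.06, 3.06], [-0.37, 2.12], [-1.25, 1.32], [0.18, 2.47], [-1.1, 4.24], [0.23, 1.98], [-2.94, 2.94]. Speed limits (rad/s): [2.57, 2.57, 3.14, 3.14, 3.14, 3.14, 3.14].

### API

Orientations are given as a unit quaternion [w, x, y, z].
In Python, from workcell import bot gives the robot as it stands. The module is installed in compiled form; this text tells all that it offers.
- The arm moves only by the shell command python3 -m handwheel 'ROWS' [FORCE]. ROWS is JSON, a list that holds one entry, the list of rows, each a list of 5 numbers: the shift along the world's x, y, z in units of 200 mm (1.0 is 200 mm), then the turn about the world's z in units of 30 degrees (1.0 is 30 degrees), then the opening, from 0 (shut) to 1 (fully open). In form: [[[dx, dy, dz, roll, gripper], ...]]. A call has 1 to 5 rows; each row is the pose to reach, as a shift and turn from the pose commanded when the call began; what a row does not reach only later rows make up. A row lasts 1/8 s, in which the tool goes at most 62.5 mm and 10.7 degrees, less where a joint would pass 70% of its speed; a pose out of reach is approached as far as the arm can. A call with a number of a shift or a turn outside -1 to 1 is refused whole. A call with a gripper value outside its range is refused whole. The fingers move at their own pace and stop on an object; FORCE is the grip in N (left out, the last holds). Time passes only in rows, so rows that repeat a pose let the fingers close. It gives the time, the measured TCP pose, the force, the opening and the grip force at its end, in the units of the state.
- bot.sense(): the state, without advancing time (a new reading comes with each control period).
- bot.read_camera(name): name is "scene" or "top"; returns a dict with "image" (420x560x3 uint8, red, green, blue), "fovy" (degrees; the focal length in pixels is half the picture's height over the tangent of half this angle, whatever the lens; pixels are square), "cx", "cy" (the principal point, pixels), "D" ([k1, k2, p1, p2, k3] as OpenCV has them; the pictures are not rectified), "pose" (4x4, takes a point from camera to world coordinates). Camera axes: x right, y down, z forward; pixel columns grow to the right and rows downward; lengths in m; the calibration is good to about 2 mm. A picture is of the moment at which its call begins. There is no depth.
- bot.close_job(): hands the job in; it is judged then, once.
Trained networks look in a picture, given as the dict that the camera call returned (one of the last four; its "shot" number tells which), for a name from the list of things; names that differ only in an ending like _2 or _b are one class to them, and where a whole thing is asked for, a point or a joint stands for the part that bears it (a point fixed in the world has none). Each returns a list of dicts, best first, with "confidence" (0 to 1); they miss things now and then, are a little off and sometimes report something else, mostly with a low value. They report only what shows in the picture. A call takes as long as a camera call.
- bot.look_for(picture, target): "pixel" ([row, column] in pixels, amid what is visible of it).
- bot.regions_of(picture, target): "pixels" (420x560 bool, what is visible of it) and "pixel" ([row, column] in pixels, amid what is visible of it).
- bot.pinpoint(picture, target): "pixel" ([row, column] in pixels: a listed point, or the origin of a listed thing).
The state is a dict: "time_s": time; "qpos": joint angles; "dq": joint speeds; "effort": joint torques, N m; "tool_pos": TCP position; "eef_rot": TCP orientation; "contact_force": force on the tool from outside, world axes, zero at the start; "torque": the same for the moment, N m; "width": opening from 0.0 (shut) to 1.0 (fully open); "grasp_force": force on a finger pad.
Only numpy, scipy, OpenCV 4.12 (cv2) and the standard library are available. Lean on these libraries where they do the work, as an engineer would, in place of code of your own. Each camera call takes 0.05 s, during which the arm holds its last target. There are 200 camera calls.

## Working session

There is one attempt and no reset: what is moved stays moved. The work goes in short steps, Python scripts to look and compute and a shell command to move; the robot and the scene stay as the last step left them, time stands still between calls to the robot, and variables do not carry over. Pictures are saved under pics/ and viewed, at most 12 in all, crops included, and the job is handed in when it is done.

```bash
mkdir -p pics
cat > h.py <<'E'
import numpy as np, cv2
from workcell import bot
def K(p):
    f=p["image"].shape[0]/2/np.tan(np.radians(p["fovy"])/2)
    return np.array([[f,0,p["cx"]],[0,f,p["cy"]],[0,0,1.]])
def ray(p,px):
    u=cv2.undistortPoints(np.array([[[px[1],px[0]]]],float),K(p),np.array(p["D"],float))[0,0]
    T=np.array(p["pose"]); d=T[:3,:3]@np.array([u[0],u[1],1]); return T[:3,3],d/np.linalg.norm(d)
def at_z(p,px,z):
    o,d=ray(p,px); return o+d*(z-o[2])/d[2]
def tri(p1,a,p2,b):
    o1,d1=ray(p1,a);o2,d2=ray(p2,b)
    s=np.linalg.lstsq(np.c_[d1,-d2],o2-o1,rcond=None)[0]
    x,y=o1+s[0]*d1,o2+s[1]*d2
    return (x+y)/2,np.linalg.norm(x-y)
def proj(p,X):
    T=np.linalg.inv(np.array(p["pose"]))
    r=cv2.Rodrigues(T[:3,:3])[0]
    q=cv2.projectPoints(np.array(X,float).reshape(-1,1,3),r,T[:3,3],K(p),np.array(p["D"],float))[0][:,0]
    return q[:,::-1]
def save(p,n): cv2.imwrite("pics/"+n,p["image"][:,:,::-1])
E
python3 - <<'E'
from h import *
np.set_printoptions(precision=4,suppress=True)
s=bot.read_camera("scene");t=bot.read_camera("top")
save(s,"s0.png");save(t,"t0.png")
print(s["pose"],t["pose"],s["fovy"],t["fovy"])
for n in "master hook_a hook_a_arm hook_b gauge mat tester nest guard_handle cap bottle tape driver".split():
    a=bot.pinpoint(s,n);b=bot.pinpoint(t,n)
    print(n,[(np.round(x["pixel"]),round(x["confidence"],2)) for x in a[:3]],[(np.round(x["pixel"]),round(x["confidence"],2)) for x in b[:3]])
    for x in a[:2]:
        for y in b[:2]:
            print("   ",*tri(s,x["pixel"],t,y["pixel"]))
E
```

```text
[[ 0.8187  0.4969 -0.2878  0.8231]
 [ 0.5742 -0.7132  0.4021 -0.4043]
 [-0.0054 -0.4945 -0.8692  0.8968]
 [ 0.      0.      0.      1.    ]] [[ 0.0295 -0.9893  0.143   0.466 ]
 [-0.9993 -0.0327 -0.0199 -0.0394]
 [ 0.0243 -0.1423 -0.9895  1.0177]
 [ 0.      0.      0.      1.    ]] 51.950524459826106 51.93496956565225
master [(array([268., 289.]), 0.69)] [(array([198., 298.]), 0.86)]
    [ 0.6285 -0.104   0.0358] 0.0011402214055949403
hook_a [(array([291., 305.]), 0.77), (array([358., 241.]), 0.64)] [(array([195., 382.]), 0.76), (array([181., 302.]), 0.72)]
    [ 0.6625 -0.219   0.2225] 0.12258091762406831
    [ 0.6789 -0.1149 -0.0044] 0.00012810170507489402
    [ 0.6509 -0.3092 -0.0058] 0.0013665315105574878
    [ 0.666  -0.2098 -0.1301] 0.1879341045004054
hook_a_arm [(array([251., 290.]), 0.89), (array([288., 183.]), 0.47)] [(array([187., 304.]), 0.56)]
    [ 0.6353 -0.1094  0.1415] 0.002362798319150195
    [ 0.5834 -0.2004  0.2169] 0.2097927657464847
hook_b [(array([291., 305.]), 0.77), (array([358., 241.]), 0.64)] [(array([195., 382.]), 0.76), (array([181., 302.]), 0.72)]
    [ 0.
[... 908 characters left out ...]
81.]), 0.55)] [(array([193., 381.]), 0.72), (array([274., 362.]), 0.61)]
    [ 0.643  -0.1487  0.4767] 0.16688906713291446
    [ 0.5867 -0.1262  0.4594] 0.2581599126534393
    [ 0.5841 -0.2732  0.2597] 0.0813346239034421
    [ 0.4563 -0.2633  0.0045] 0.008082302535739529
bottle [(array([282., 378.]), 0.88)] [(array([127., 262.]), 0.82)]
    [ 0.8021 -0.0148  0.02  ] 0.003106171622965676
tape [(array([369., 312.]), 0.74)] [(array([142., 354.]), 0.58)]
    [ 0.7822 -0.2436 -0.0065] 0.0021692379866120486
driver [(array([138., 268.]), 0.96), (array([288., 181.]), 0.66)] [(array([315., 173.]), 0.81)]
    [0.3576 0.1795 0.001 ] 0.012918341886244192
    [ 0.401  -0.0508  0.02  ] 0.44185270192098025
```

View pics/s0.png

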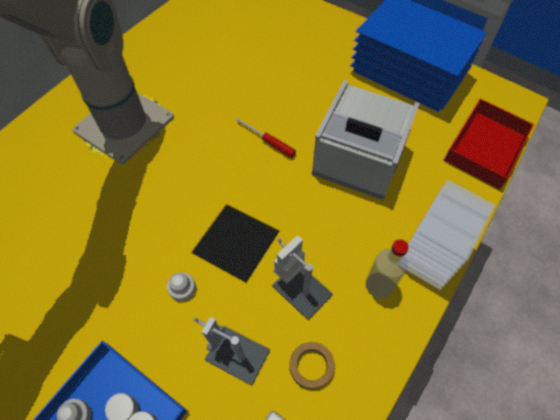

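View pics/t0.png

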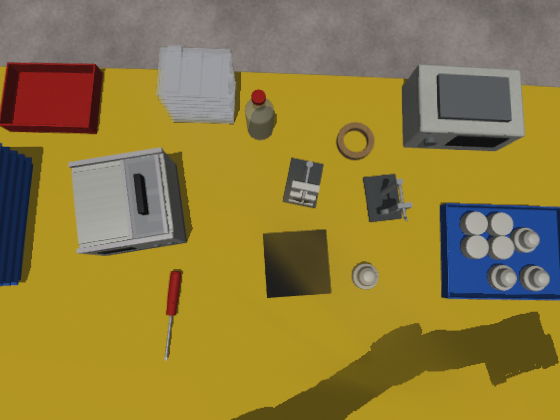

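The scene picture shows the housing on the upper hook (about 255,290) and the gauge on the lower hook (about 335,213). The mat is at (241,235), and the tester and its black handle are at (130,363). The top view agrees: housing at (190,303), gauge hook at (195,385), handle at (194,141). Next I'll check poses and yaws with model wireframes over the pictures.

```bash
cat > wf.py <<'E'
from h import *
def place(P,pose):
    x,y,a=pose; c,s=np.cos(a),np.sin(a); P=np.array(P,float)
    return np.c_[x+c*P[:,0]-s*P[:,1], y+s*P[:,0]+c*P[:,1], P[:,2]]
def box(x0,x1,y0,y1,z0,z1):
    v=[(x,y,z) for z in(z0,z1) for x,y in((x0,y0),(x1,y0),(x1,y1),(x0,y1))]
    e=[(0,1),(1,2),(2,3),(3,0),(4,5),(5,6),(6,7),(7,4),(0,4),(1,5),(2,6),(3,7)]
    return v,e
def draw(p,im,c0,k,bx,pose,col):
    v,e=box(*bx); q=(proj(p,place(v,pose))-c0+.5)*k-.5
    for i,j in e: cv2.line(im,*[tuple(int(round(t)) for t in q[n][::-1]) for n in(i,j)],col,1,cv2.LINE_AA)
def crop(p,r,c,h,w,k):
    return cv2.resize(p["image"][r:r+h,c:c+w],None,fx=k,fy=k,interpolation=cv2.INTER_CUBIC).copy(),np.array([r,c])
E
python3 - <<'E'
from wf import *
s=bot.read_camera("scene");t=bot.read_camera("top")
np.set_printoptions(precision=4,suppress=True)
st=bot.sense();print(st["tool_pos"],st["eef_rot"])
for n in ["mat","guard_handle","tester"]:
  for p in(s,t):
    for r in bot.regions_of(p,n)[:1]:
        m=r["pixels"].astype(np.uint8);c=max(cv2.findContours(m,0,2)[0],key=cv2.contourArea)
        print(n,r["confidence"],m.sum(),cv2.minAreaRect(c))
        if n=="mat":
            q=cv2.boxPoints(cv2.minAreaRect(c)); print([at_z(p,(b,a),.003)[:2] for a,b in q])
            ys,xs=np.nonzero(m); print("cent",at_z(p,(ys.mean(),xs.mean()),.003))
te=(.609,.2145,.2); hk=(.679,-.115,-.13)
rows=[]
for p,ct,ch in((s,(80,305),(215,240)),(t,(140,65),(145,260))):
    a,o=crop(p,*ct,100,130,3)
    draw(p,a,o,3,(-.095,.095,-.045,.15,0,.14),te,(255,0,0)); draw(p,a,o,3,(-.04,.04,-.007,.007,.148,.183),te,(0,255,0))
    b,o=crop(p,*ch,100,130,3)
    draw(p,b,o,3,(-.055,.055,-.04,.04,0,.008),hk,(255,0,0)); draw(p,b,o,3,(-.055,-.041,-.028,.028,.118,.162),hk,(0,255,0)); draw(p,b,o,3,(-.065,-.031,-.028,.028,.056,.118),hk,(0,0,255))
    rows.append(np.hstack([a,b]))
cv2.imwrite("pics/wf1.png",np.vstack(rows)[:,:,::-1])
E
```

```text
[ 0.1945 -0.6202  0.1792] [0.     0.9885 0.1513 0.    ]
mat 0.8 3815 ((234.9008026123047, 240.39097595214844), (64.62014770507812, 65.38944244384766), 31.759479522705078)
[array([ 0.4122, -0.1874]), array([ 0.3832, -0.0246]), array([ 0.548 , -0.0245]), array([ 0.5652, -0.1802])]
cent [ 0.483 -0.11   0.003]
mat 0.57 4180 ((296.879150390625, 262.9896545410156), (65.74994659423828, 64.99236297607422), 85.42607879638672)
[array([ 0.5497, -0.0227]), array([ 0.5668, -0.1756]), array([ 0.4141, -0.1902]), array([ 0.3982, -0.04  ])]
cent [ 0.4817 -0.1064  0.003 ]
guard_handle 0.7 2140 ((361.3507385253906, 134.98678588867188), (75.0173568725586, 30.130521774291992), 19.09349250793457)
guard_handle 0.9 3148 ((143.38461303710938, 196.57693481445312), (80.62256622314453, 40.0632209777832), 82.87498474121094)
tester 0.96 8071 ((361.1152038574219, 136.79742431640625), (87.1238784790039, 103.8666763305664), 20.170654296875)
tester 0.64 10353 ((126.01817321777344, 201.830810546875), (100.09474182128906, 111.18274688720703), 82.09283447265625)
```

View pics/wf1.png

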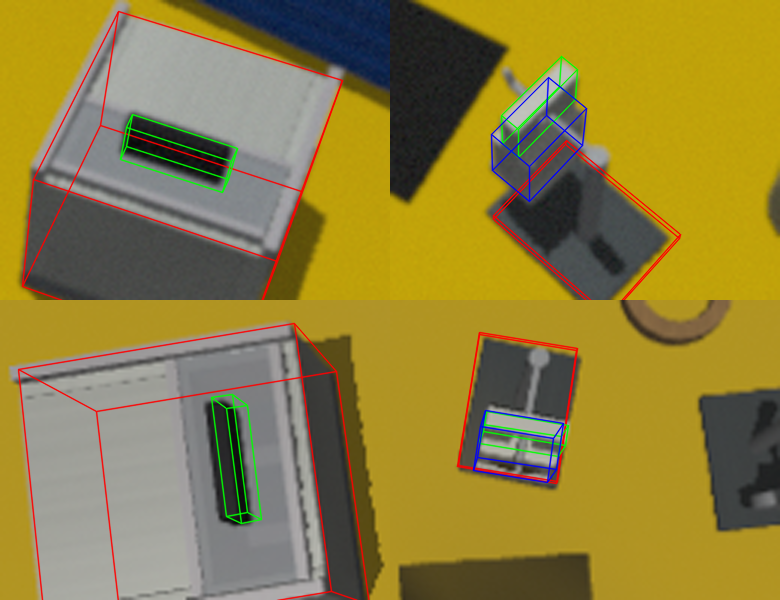

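```bash
cat > fit.py <<'E'
from wf import *
from scipy.optimize import minimize
def hullmask(p,boxes,pose,up=4):
    out=np.zeros((420*up,560*up),np.uint8)
    for b in boxes:
        q=proj(p,place(box(*b)[0],pose)); q=((q[:,::-1]+.5)*up-.5).round().astype(np.int32)
        cv2.fillConvexPoly(out,cv2.convexHull(q),1)
    return out
def fit(views,boxes,x0):
    ms=[(p,cv2.resize(m.astype(np.float32),None,fx=4,fy=4)>.5) for p,m in views]
    def cost(x):
        c=0
        for p,m in ms:
            h=hullmask(p,boxes,x)>0; c+=1-(h&m).sum()/(h|m).sum()
        return c
    x0=np.array(x0); sx=np.vstack([x0]+[x0+d for d in np.diag([.008,.008,.06])])
    r=minimize(cost,x0,method="Nelder-Mead",options=dict(initial_simplex=sx,xatol=1e-4,fatol=1e-5))
    return r.x,r.fun
E
python3 - <<'E'
from fit import *
np.set_printoptions(precision=4,suppress=True)
s=bot.read_camera("scene");t=bot.read_camera("top")
V=[(s,0),(t,0)]
def reg(n): return [(p,bot.regions_of(p,n)[0]["pixels"]) for p in(s,t)]
T=[(-.095,.095,-.045,.15,0,.14),(-.095,-.085,-.045,.15,.14,.152),(.085,.095,-.045,.15,.14,.152)]
g=reg("guard_handle");te=reg("tester")
full=[(p,m|k) for (p,m),(_,k) in zip(te,g)]
for w in(full,full[:1],full[1:]): print("tester",fit(w,T,(.609,.2145,.2)))
hd=[]
for p,m in g:
    gr=p["image"].max(2); k=m&(gr<70); print(k.sum())
    n,l,st,_=cv2.connectedComponentsWithStats(k.astype(np.uint8)); hd.append((p,l==1+np.argmax(st[1:,4])))
for w in(hd,hd[:1],hd[1:]): print("handle",fit(w,[(-.04,.04,-.007,.007,.148,.183)],(.606,.22,.2)))
ma=reg("mat")
print("mat",fit(ma,[(-.075,.075,-.075,.075,0,.003)],(.482,-.107,-.1)),fit(ma[1:],[(-.075,.075,-.075,.075,0,.003)],(.482,-.107,-.1)))
m=reg("master");M=[(-.007,.007,-.028,.028,.118,.162),(-.017,.017,-.028,.028,.068,.118),(-.02,.02,-.028,.028,.056,.068)]
for w in(m,m[:1],m[1:]): print("master",w[0][1].sum(),fit(w,M,(.632,-.109,-.13)))
C=place([(.055,.04,.008),(.055,-.04,.008),(-.055,-.04,.008),(-.055,.04,.008)],(.679,-.115,-.13))
px=[(157,290),(161.7,322.7),(207.3,315.3),(200.3,282.7)]
W=np.array([at_z(t,q,.008)[:2] for q in px]);print("hook base",W,W.mean(0));d=W[0]+W[1]-W[2]-W[3];print(np.arctan2(d[1],d[0]))
print([at_z(s,q,.008)[:2] for q in((285.7,272.7),(293.7,334))])
E
```

```text
tester (array([0.6061, 0.2155, 0.1959]), np.float64(0.04262323829609349))
tester (array([0.6063, 0.2142, 0.1986]), np.float64(0.02267188033863554))
tester (array([0.6065, 0.216 , 0.1989]), np.float64(0.017075921804221017))
463
424
handle (array([0.6055, 0.2191, 0.227 ]), np.float64(0.3275923888243849))
handle (array([0.6046, 0.2172, 0.2528]), np.float64(0.19604648636906696))
handle (array([0.606 , 0.2195, 0.2215]), np.float64(0.13654361987482433))
mat (array([ 0.4814, -0.1059,  0.0907]), np.float64(0.055489048346785474)) (array([ 0.4824, -0.1065,  0.1026]), np.float64(0.022742722033397333))
master 853 (array([ 0.6333, -0.1101, -0.1424]), np.float64(0.3133471127847032))
master 853 (array([ 0.6319, -0.1099, -0.0934]), np.float64(0.1226470017465554))
master 513 (array([ 0.6351, -0.1095, -0.1806]), np.float64(0.14762796504369535))
hook base [[ 0.7342 -0.0841]
 [ 0.7255 -0.1633]
 [ 0.6138 -0.1473]
 [ 0.628  -0.0695]] [ 0.6754 -0.116 ]
-0.13978518901549083
[array([ 0.6165, -0.148 ]), array([ 0.7356, -0.0873])]
```

Fits agree between the two views: tester (0.606, 0.2155) with yaw 0.197, handle about (0.605, 0.219), and housing about (0.632, -0.110) with yaw -0.14. I'm moving to the handle now.

```bash
python3 -m handwheel '[[[0.1,0.2,0.5,-0.1,1],[0.5,1,0.6,-0.2,1],[0.5,1,0.6,-0.2,1],[0.5,1,0.6,-0.2,1],[0.5,1,0.6,-0.2,1]]]' 20
python3 -m handwheel '[[[0.5,1,0,0,0.6],[0.5,1,0,0,0.6],[0.5,1,0,0,0.6],[0.5,1,0,0,0.6]]]'
python3 -m handwheel '[[[0.5,1,0,0,0.6],[0.5,1,0,0,0.6],[0.5,1,0,0,0.6],[0.5,1,0,0,0.6]]]'
python3 -m handwheel '[[[0.4,1,0,0,0.6],[0.4,1,0,0,0.6],[0.4,1,0,0,0.6],[0.4,1,0,0,0.6]]]'
```

```text
time_s: 2.92
tool_pos: [0.297, -0.4174, 0.3007]
eef_rot: [0.0, 0.995, 0.102, 0.001]
contact_force: [-0.9, 1.1, 0.5]
width: 0.998
grasp_force: 0.0
time_s: 3.42
tool_pos: [0.3955, -0.2181, 0.2992]
eef_rot: [-0.0, 0.995, 0.1, 0.0]
contact_force: [0.3, -0.9, 0.4]
width: 0.621
grasp_force: 0.0
time_s: 3.92
tool_pos: [0.4958, -0.0178, 0.299]
eef_rot: [-0.0, 0.995, 0.1, 0.0]
contact_force: [0.7, -0.1, 0.6]
width: 0.597
grasp_force: 0.0
time_s: 4.42
tool_pos: [0.5752, 0.1832, 0.2983]
eef_rot: [-0.001, 0.995, 0.101, -0.0]
contact_force: [0.2, -1.3, 1.0]
width: 0.596
grasp_force: 0.0
```

```bash
python3 -m handwheel '[[[0.15,0.18,-0.2,0,0.6],[0.15,0.18,-0.4,0,0.6],[0.15,0.18,-0.6,0,0.6],[0.15,0.18,-0.7,0,0.6],[0.15,0.18,-0.7,0,0.6]]]'
python3 -m handwheel '[[[0,0,0,0,0.3],[0,0,0,0,0],[0,0,0,0,0],[0,0,0,0,0],[0,0,0,0,0]]]' 20
```

```text
time_s: 5.05
tool_pos: [0.6038, 0.2141, 0.157]
eef_rot: [0.001, 0.995, 0.099, -0.002]
contact_force: [0.1, 0.1, 0.7]
width: 0.597
grasp_force: 0.0
time_s: 5.68
tool_pos: [0.6046, 0.2158, 0.1594]
eef_rot: [-0.0, 0.995, 0.099, 0.0]
contact_force: [1.0, 0.2, -0.2]
width: 0.107
grasp_force: 0.0
```

```bash
python3 -m handwheel '[[[0,0,0,0,0],[0,0,0,0,0]]]' 20
python3 - <<'E'
from wf import *
s=bot.read_camera("scene");t=bot.read_camera("top")
a,_=crop(s,80,290,100,130,3);b,_=crop(t,140,65,100,130,3)
cv2.imwrite("pics/g1.png",np.hstack([a,b])[:,:,::-1])
E
```

```text
time_s: 5.92
tool_pos: [0.6045, 0.2158, 0.1591]
eef_rot: [0.0, 0.995, 0.099, 0.0]
contact_force: [0.5, -0.2, -0.1]
width: 0.005
grasp_force: 0.0
```

View pics/g1.png

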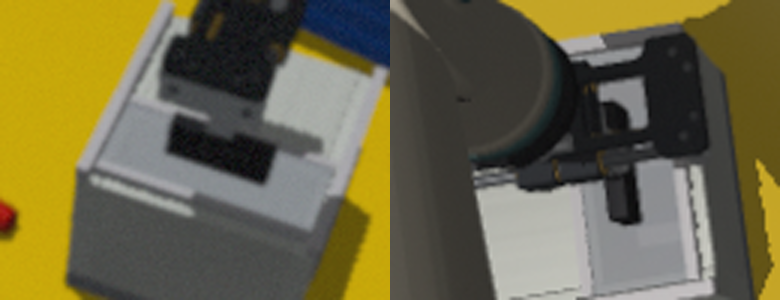

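The fingers read shut (0.005) even though the handle is visible at about (616,160) in the top crop. I'll project the TCP and fingers into brighter, larger crops.

Run:
```python
from fit import *
np.set_printoptions(precision=4,suppress=True)
s=bot.read_camera("scene");t=bot.read_camera("top")
o=[]
P=np.array(bot.sense()["tool_pos"])
for p,(r,c) in((s,(75,315)),(t,(160,105))):
    a,o0=crop(p,r,c,100,80,5); a=np.clip(255*(a/255.)**.45,0,255).astype(np.uint8)
    draw(p,a,o0,5,(-.04,.04,-.007,.007,.148,.183),(.605,.219,.2),(0,255,0))
    draw(p,a,o0,5,(-.011,.011,-.0125,.0125,P[2],P[2]+.06),(P[0],P[1],.2),(255,0,0))
    o.append(a)
cv2.imwrite("pics/g2.png",np.hstack(o)[:,:,::-1])
```

```text
(no output)
```

View pics/g2.png

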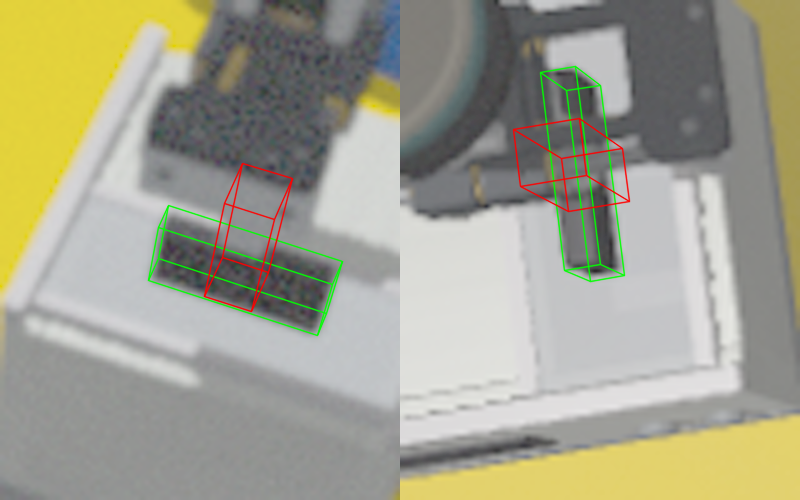

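The shut fingers seem to end on top of the handle, as if the tip were about 25 mm higher than reported, or they may be behind it. I'll do a small descent and feel for contact.

```bash
python3 -m handwheel '[[[0,0,-0.01,0,0],[0,0,-0.02,0,0],[0,0,-0.03,0,0],[0,0,-0.03,0,0]]]'
python3 - <<'E'
from wf import *
st=bot.sense();print(st["contact_force"],st["torque"])
E
```

```text
time_s: 6.62
tool_pos: [0.6047, 0.2158, 0.1569]
eef_rot: [0.0, 0.995, 0.099, 0.001]
contact_force: [-5.4, -3.0, 19.8]
width: 0.002
grasp_force: 10.2
[-5.41889978 -2.96388351 19.7838351 ] [-0.64303047  1.51968104  0.03784304]
```

```bash
python3 -m handwheel '[[[0,0,0.3,0,0],[0,0,0.5,0,0],[-0.3,-0.7,0.5,0,0],[-0.3,-0.7,0.5,0,0],[-0.3,-0.7,0.5,0,0]]]'
python3 - <<'E'
from fit import *
np.set_printoptions(precision=4,suppress=True)
s=bot.read_camera("scene");t=bot.read_camera("top")
o=[]
P=np.array(bot.sense()["tool_pos"]);print(P)
for p in(s,t):
    q=proj(p,[P])[0]; r,c=int(q[0])-60,int(q[1])-40; print(q,r,c)
    a,o0=crop(p,r,c,100,80,5); a=np.clip(255*(a/255.)**.45,0,255).astype(np.uint8)
    draw(p,a,o0,5,(-.011,.011,-.0125,.0125,P[2],P[2]+.06),(P[0],P[1],.2),(255,0,0))
    o.append(a)
cv2.imwrite("pics/g3.png",np.hstack(o)[:,:,::-1])
E
```

```text
time_s: 7.25
tool_pos: [0.5431, 0.0716, 0.2533]
eef_rot: [0.001, 0.995, 0.097, -0.0]
contact_force: [1.0, 0.7, 0.3]
width: 0.001
grasp_force: 0.0
[0.5436 0.0716 0.2534]
[132.1432 305.3448] 72 265
[222.8564 206.7928] 162 166
```

View pics/g3.png

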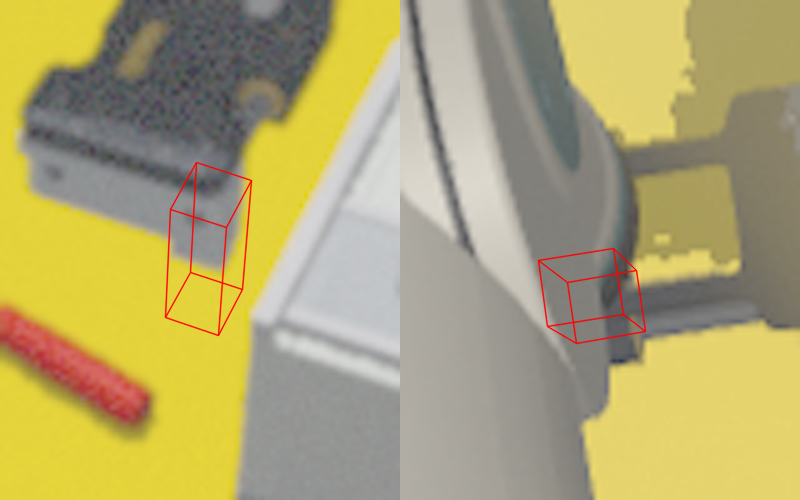

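The crop shows the real fingertip at about (205,255), while the box from the reported TCP ends at about (205,305). That puts the tip about 25 mm above its reported z, which matches feeling the 183 mm handle top at a reported 158. From here I use real z = reported + 0.025.

```bash
python3 -m handwheel '[[[0.3,0.7,0,0,0.6],[0.3,0.7,0,0,0.6],[0.3,0.7,0,0,0.6],[0.3,0.7,0,0,0.6]]]' 
python3 -m handwheel '[[[0,0,-0.2,0,0.6],[0,0,-0.4,0,0.6],[0,0,-0.55,0,0.6],[0,0,-0.6,0,0.6],[0,0,-0.6,0,0.6]]]' 
python3 -m handwheel '[[[0,0,0,0,0.3],[0,0,0,0,0],[0,0,0,0,0],[0,0,0,0,0],[0,0,0,0,0]]]' 20
```

```text
time_s: 7.85
tool_pos: [0.6041, 0.2205, 0.2523]
eef_rot: [-0.001, 0.995, 0.102, -0.0]
contact_force: [-0.1, -0.5, -0.6]
width: 0.391
grasp_force: 0.0
time_s: 8.48
tool_pos: [0.6045, 0.2152, 0.1333]
eef_rot: [0.0, 0.995, 0.099, -0.0]
contact_force: [0.2, 0.0, -0.1]
width: 0.603
grasp_force: 0.0
time_s: 9.1
tool_pos: [0.6045, 0.2165, 0.1335]
eef_rot: [-0.0, 0.995, 0.099, 0.0]
contact_force: [-0.8, 1.8, 1.4]
width: 0.151
grasp_force: 20.0
```

```bash
python3 -m handwheel '[[[-0.02,0.1,0,0,0],[-0.04,0.2,0,0,0],[-0.06,0.3,0,0,0],[-0.08,0.4,0,0,0],[-0.096,0.48,0,0,0]]]' 
python3 -m handwheel '[[[-0.002,0.01,0,0,0],[-0.004,0.02,0,0,0],[-0.004,0.02,0,0,0]]]'
```

```text
time_s: 9.72
tool_pos: [0.5855, 0.3127, 0.1334]
eef_rot: [0.001, 0.995, 0.1, 0.001]
contact_force: [8.2, -31.4, 10.8]
width: 0.147
grasp_force: 19.9
time_s: 10.1
tool_pos: [0.5856, 0.3124, 0.1334]
eef_rot: [0.003, 0.995, 0.099, 0.0]
contact_force: [2.0, -8.7, 6.1]
width: 0.142
grasp_force: 20.0
```

```bash
python3 -m handwheel '[[[0,0,0,0,0.5],[0,0,0,0,0.6],[0,0,0.3,0,0.6],[0,0,0.6,0,0.6],[0,0,0.6,0,0.6]]]' 
python3 -m handwheel '[[[0.1,-1,0,-0.3,1],[0.1,-1,0,-0.3,1],[0.1,-1,0,-0.3,1],[0.1,-1,0,-0.3,1]]]' 
python3 -m handwheel '[[[0.13,-1,0,-0.35,1],[0.13,-1,0,-0.35,1],[0.13,-1,0,-0.35,1],[0.13,-1,0,-0.35,1],[0.13,-1,0,-0.35,1]]]'
python3 - <<'E'
from fit import *
np.set_printoptions(precision=4,suppress=True)
s=bot.read_camera("scene");t=bot.read_camera("top")
P=np.array(bot.sense()["tool_pos"]);print(P)
o=[]
for p,(r,c) in((s,(215,255)),(t,(140,260))):
    a,o0=crop(p,r,c,100,80,5); a=np.clip(255*(a/255.)**.6,0,255).astype(np.uint8)
    draw(p,a,o0,5,(-.007,.007,-.028,.028,.118,.162),(.632,-.1095,-.14),(0,255,0))
    o.append(a)
cv2.imwrite("pics/g4.png",np.hstack(o)[:,:,::-1])
E
```

```text
time_s: 10.72
tool_pos: [0.5863, 0.3196, 0.2585]
eef_rot: [-0.003, 0.995, 0.1, 0.004]
contact_force: [-0.0, 0.1, -0.7]
width: 0.593
grasp_force: 0.0
time_s: 11.22
tool_pos: [0.6042, 0.1104, 0.2518]
eef_rot: [0.001, 1.0, 0.018, -0.001]
contact_force: [-0.7, 1.0, -0.5]
width: 0.984
grasp_force: 0.0
time_s: 11.85
tool_pos: [0.6303, -0.0831, 0.2521]
eef_rot: [-0.001, 0.998, -0.071, -0.001]
contact_force: [-0.1, 0.7, 0.4]
width: 0.998
grasp_force: 0.0
[ 0.6304 -0.0804  0.2526]
```

View pics/g4.png

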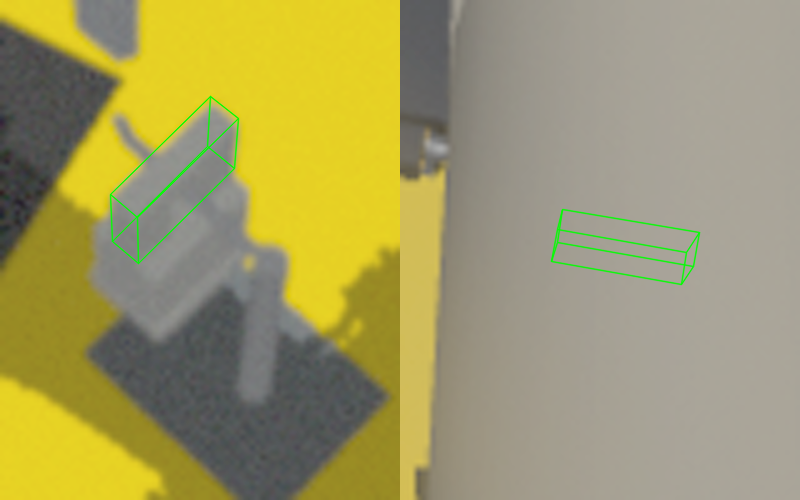

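```bash
python3 -m handwheel '[[[0.01,-0.14,0,0,1],[0.01,-0.14,-0.3,0,1],[0.01,-0.14,-0.55,0,1],[0.01,-0.14,-0.55,0,1]]]' 
python3 -m handwheel '[[[0,0,0,0,1],[0,0,0,0,1]]]'
```

```text
time_s: 12.45
tool_pos: [0.6294, -0.1086, 0.1396]
eef_rot: [-0.001, 0.998, -0.069, -0.004]
contact_force: [0.9, 0.1, 0.3]
width: 0.996
grasp_force: 0.0
time_s: 12.7
tool_pos: [0.6345, -0.1117, 0.1459]
eef_rot: [0.0, 0.998, -0.07, 0.002]
contact_force: [-0.9, 0.0, 0.8]
width: 0.997
grasp_force: 0.0
```

```bash
python3 -m handwheel '[[[-0.01,0.01,-0.15,0,1],[-0.01,0.01,-0.3,0,1],[-0.01,0.01,-0.42,0,1],[-0.01,0.01,-0.42,0,1]]]' 
python3 -m handwheel '[[[0,0,0,0,0.8],[0,0,0,0,0.65],[0,0,0,0,0.5],[0,0,0,0,0.5],[0,0,0,0,0.5]]]' 15
python3 -m handwheel '[[[0,0,0,0,0.4],[0,0,0,0,0.4]]]' 20
```

```text
time_s: 13.2
tool_pos: [0.6301, -0.1101, 0.0591]
eef_rot: [-0.0, 0.998, -0.071, -0.001]
contact_force: [-1.3, 0.2, -0.3]
width: 1.003
grasp_force: 0.0
time_s: 13.82
tool_pos: [0.6307, -0.1103, 0.0595]
eef_rot: [0.0, 0.998, -0.071, 0.0]
contact_force: [0.0, -0.2, 1.2]
width: 0.598
grasp_force: 14.9
time_s: 14.08
tool_pos: [0.6307, -0.1103, 0.0595]
eef_rot: [0.0, 0.998, -0.071, 0.0]
contact_force: [-0.5, -0.3, 3.1]
width: 0.596
grasp_force: 19.9
```

```bash
python3 -m handwheel '[[[0,0,0.02,0,0.4],[0,0,0.05,0,0.4],[0,0,0.08,0,0.4],[0,0,0.08,0,0.4],[0,0,0.08,0,0.4]]]' 
python3 -m handwheel '[[[-0.05,0.007,0,0,0.4],[-0.15,0.021,0,0,0.4],[-0.25,0.035,0,0,0.4],[-0.35,0.049,0,0,0.4],[-0.45,0.063,0,0,0.4]]]'
```

```text
time_s: 14.7
tool_pos: [0.6303, -0.1103, 0.0751]
eef_rot: [0.0, 0.998, -0.071, -0.0]
contact_force: [1.0, 0.1, -1.6]
width: 0.598
grasp_force: 19.9
time_s: 15.32
tool_pos: [0.5389, -0.0974, 0.0751]
eef_rot: [0.0, 0.998, -0.071, -0.0]
contact_force: [0.0, 0.4, -2.3]
width: 0.596
grasp_force: 19.9
```

```bash
python3 -m handwheel '[[[-0.15,0,0,0,0.4],[-0.28,0,0,0,0.4],[-0.28,0,-0.12,0,0.4],[-0.28,0,-0.24,0,0.4],[-0.28,0,-0.29,0,0.4]]]' 
python3 -m handwheel '[[[0,0,-0.01,0,0.4],[0,0,-0.02,0,0.4],[0,0,-0.03,0,0.4],[0,0,-0.035,0,0.4],[0,0,-0.04,0,0.4]]]'
```

```text
time_s: 15.95
tool_pos: [0.4831, -0.0974, 0.0163]
eef_rot: [-0.0, 0.998, -0.071, -0.001]
contact_force: [0.5, 0.2, -1.6]
width: 0.6
grasp_force: 19.9
time_s: 16.58
tool_pos: [0.4846, -0.0977, 0.0093]
eef_rot: [0.0, 0.998, -0.071, 0.0]
contact_force: [0.8, -0.1, -2.7]
width: 0.598
grasp_force: 19.9
```

```bash
python3 -m handwheel '[[[0,0,-0.005,0,0.4],[0,0,-0.01,0,0.4],[0,0,-0.015,0,0.4],[0,0,-0.015,0,0.4]]]'
```

```text
time_s: 17.08
tool_pos: [0.4845, -0.0977, 0.0066]
eef_rot: [0.0, 0.998, -0.071, 0.0]
contact_force: [-0.9, 0.6, 5.1]
width: 0.597
grasp_force: 19.9
```

```bash
python3 -m handwheel '[[[0,0,0,0,0.8],[0,0,0,0,1],[0,0,0,0,1],[0,0,0.15,0,1],[0,0,0.4,0,1]]]' 
python3 -m handwheel '[[[0,0,0.3,1,1],[0,0,0.3,1,1],[0,0,0.3,1,1],[0,0,0.3,1,1]]]'
python3 - <<'E'
from fit import *
np.set_printoptions(precision=4,suppress=True)
s=bot.read_camera("scene");t=bot.read_camera("top")
P=np.array(bot.sense()["tool_pos"]);print(P,bot.sense()["qpos"])
M=[(-.007,.007,-.028,.028,.065,.109),(-.017,.017,-.028,.028,.015,.065),(-.02,.02,-.028,.028,.003,.015)]
pose=(.4845,-.0977,-.14)
o=[]
for p in(s,t):
    for r in bot.regions_of(p,"master")[:1]: print(r["confidence"],r["pixels"].sum(),fit([(p,r["pixels"])],M,pose))
    q=proj(p,[(*pose[:2],.05)])[0]
    a,o0=crop(p,int(q[0])-50,int(q[1])-40,100,80,5); a=np.clip(255*(a/255.)**.6,0,255).astype(np.uint8)
    for b,c in zip(M,((0,255,0),(0,0,255),(255,0,0))): draw(p,a,o0,5,b,pose,c)
    o.append(a)
cv2.imwrite("pics/g5.png",np.hstack(o)[:,:,::-1])
E
```

```text
time_s: 17.7
tool_pos: [0.4831, -0.0974, 0.0858]
eef_rot: [-0.0, 0.998, -0.07, -0.002]
contact_force: [1.2, 0.2, -0.1]
width: 1.0
grasp_force: 0.0
time_s: 18.2
tool_pos: [0.4843, -0.0978, 0.1462]
eef_rot: [-0.0, 0.982, 0.189, 0.0]
contact_force: [0.6, -0.1, -0.5]
width: 0.998
grasp_force: 0.0
[ 0.4842 -0.0977  0.146 ] [ 0.3513  0.4666 -0.2951  1.9749  0.1978  0.7278 -1.2539]
0.42 1435 (array([ 0.4845, -0.0977, -0.14  ]), np.float64(1.0))
```

View pics/g5.png

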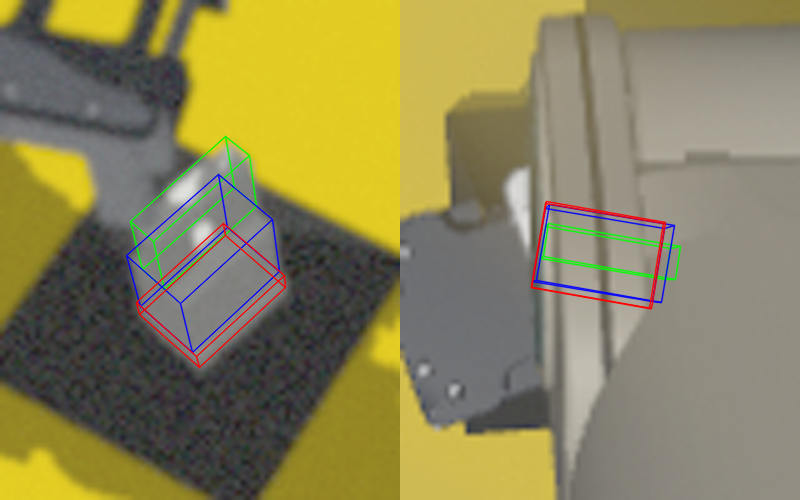

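The housing stands upright on the mat: the overlay matches, with the foot corner at about (200,360). I'll turn the gripper the remaining 60° for the front/back grip.

```bash
python3 -m handwheel '[[[0,0,0,1,1],[0,0,0,1,1],[0,0,0,1,1],[0,0,0,1,0.8]]]' 
python3 -m handwheel '[[[0,0,0,1,0.6],[0,0,0,1,0.6],[0,0,0,1,0.6],[0,0,0,1,0.6]]]'
python3 - <<'E'
from h import *
s=bot.sense();print(s["qpos"],2*np.arctan2(s["eef_rot"][2],s["eef_rot"][1]))
E
```

```text
time_s: 18.9
tool_pos: [0.4844, -0.0976, 0.1459]
eef_rot: [-0.0, 0.9, 0.437, -0.0]
contact_force: [0.6, -0.4, 0.0]
width: 0.927
grasp_force: 0.0
time_s: 19.4
tool_pos: [0.4843, -0.0977, 0.1459]
eef_rot: [-0.0, 0.757, 0.654, -0.0]
contact_force: [-0.7, -0.0, -0.6]
width: 0.602
grasp_force: 0.0
[ 0.55269615  0.50917786 -0.59118021  1.9692446   0.39640516  0.77909378
 -0.41286873] 1.4249772825630218
```

```bash
python3 -m handwheel '[[[0,0,-0.15,0.01,0.6],[0,0,-0.3,0.01,0.6],[0,0,-0.45,0.01,0.6],[0,0,-0.45,0.01,0.6],[0,0,-0.45,0.01,0.6]]]' 
python3 -m handwheel '[[[0,0,0,0,0.4],[0,0,0,0,0.2],[0,0,0,0,0.1],[0,0,0,0,0],[0,0,0,0,0]]]' 20
python3 -m handwheel '[[[0,0,0,0,0],[0,0,0,0,0]]]' 30
```

```text
time_s: 20.02
tool_pos: [0.4851, -0.0975, 0.0569]
eef_rot: [0.0, 0.754, 0.657, 0.0]
contact_force: [0.6, 0.1, -0.6]
width: 0.6
grasp_force: 0.0
time_s: 20.65
tool_pos: [0.4845, -0.0977, 0.0562]
eef_rot: [0.0, 0.754, 0.657, 0.0]
contact_force: [-0.4, 0.9, 1.2]
width: 0.144
grasp_force: 20.1
time_s: 20.9
tool_pos: [0.4847, -0.0977, 0.0562]
eef_rot: [0.0, 0.754, 0.657, 0.0]
contact_force: [1.6, -0.6, 0.2]
width: 0.143
grasp_force: 30.1
```

```bash
python3 -m handwheel '[[[0,0,0.05,0,0],[0,0,0.3,0,0],[0,0,0.6,0,0],[0,0,0.95,0.3,0],[0,0,0.95,0.64,0]]]' 
python3 -m handwheel '[[[0,0,0,0,0],[0,0,0,0,0]]]'
python3 - <<'E'
from fit import *
np.set_printoptions(precision=4,suppress=True)
s=bot.read_camera("scene");t=bot.read_camera("top")
q=bot.sense();print(q["tool_pos"],2*np.arctan2(q["eef_rot"][2],q["eef_rot"][1]),q["qpos"])
te=(.606,.2155,.197)
o=[]
for p,(r,c) in((s,(85,310)),(t,(150,110))):
    print(bot.pinpoint(p,"nest")[:1],proj(p,[(.606,.2155,.02)]))
    a,o0=crop(p,r,c,100,80,5); a=np.clip(255*(a/255.)**.6,0,255).astype(np.uint8)
    draw(p,a,o0,5,(-.075,.075,-.031,.031,.02,.14),te,(0,255,0))
    draw(p,a,o0,5,(-.023,.023,-.031,.031,.02,.035),te,(255,0,0))
    o.append(a)
cv2.imwrite("pics/g6.png",np.hstack(o)[:,:,::-1])
E
```

```text
time_s: 21.52
tool_pos: [0.4868, -0.0972, 0.2509]
eef_rot: [0.004, 0.631, 0.776, 0.002]
contact_force: [0.2, -0.6, -3.2]
width: 0.145
grasp_force: 30.2
time_s: 21.78
tool_pos: [0.4833, -0.0978, 0.2453]
eef_rot: [-0.001, 0.634, 0.773, -0.001]
contact_force: [-0.6, 0.0, -2.2]
width: 0.148
grasp_force: 30.2
[ 0.4835 -0.0976  0.2452] 1.7682407423765918 [ 0.691   0.4089 -0.7704  1.8372  0.3283  1.0298 -0.0134]
[{'pixel': [167.7, 353.0], 'confidence': 0.67}] [[168.3821 353.7165]]
[{'pixel': [206.1, 162.6], 'confidence': 0.94}] [[204.8009 160.6465]]
```

View pics/g6.png

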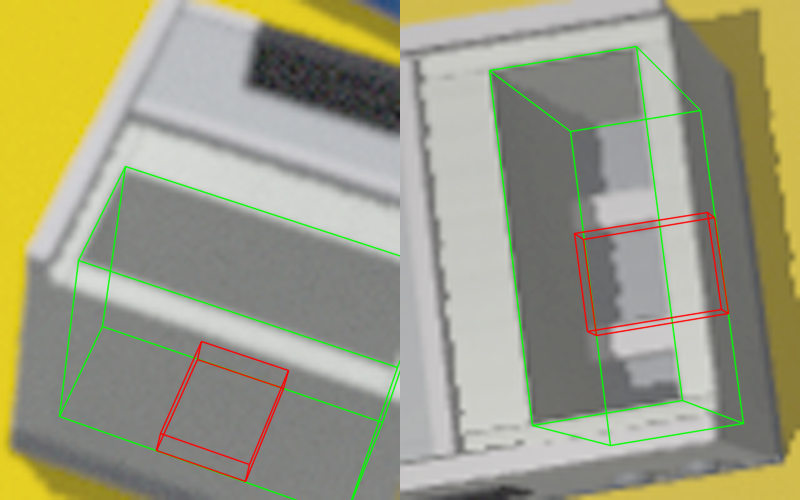

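The well rim and the nest bars match the model in the top view to about 1 mm, with bar inner edges at about (620,228) and (620,328). I'm carrying the housing over the well.

```bash
python3 -m handwheel '[[[0.1,0.25,0,0,0],[0.2,0.5,0,0,0],[0.3,0.75,0,0,0],[0.36,0.9,0,0,0],[0.4,1,0,0,0]]]' 
python3 -m handwheel '[[[0.1,0.25,0,0,0],[0.18,0.45,0,0,0],[0.21,0.56,0,0,0],[0.21,0.56,0,0,0],[0.21,0.56,0,0,0]]]' 
python3 -m handwheel '[[[0,0,0,0,0],[0,0,0,0,0]]]'
python3 - <<'E'
from h import *
q=bot.sense();print(q["tool_pos"],2*np.arctan2(q["eef_rot"][2],q["eef_rot"][1]),q["eef_rot"])
E
```

```text
time_s: 22.6
tool_pos: [0.5644, 0.1048, 0.2455]
eef_rot: [-0.001, 0.633, 0.774, -0.0]
contact_force: [0.8, 0.7, -1.7]
width: 0.145
grasp_force: 30.1
time_s: 23.22
tool_pos: [0.6062, 0.2129, 0.2455]
eef_rot: [0.0, 0.634, 0.774, -0.001]
contact_force: [0.5, -0.6, -2.2]
width: 0.146
grasp_force: 30.1
time_s: 23.48
tool_pos: [0.6067, 0.2131, 0.2463]
eef_rot: [0.0, 0.634, 0.773, -0.0]
contact_force: [0.5, 0.2, -1.4]
width: 0.144
grasp_force: 30.1
[0.6066614  0.21305916 0.246318  ] 1.7681717233845098 [ 2.62788393e-04  6.33996673e-01  7.73335715e-01 -1.47801168e-04]
```

```bash
python3 -m handwheel '[[[-0.001,0.01,0,0,0],[-0.001,0.01,-0.1,0,0],[-0.001,0.01,-0.2,0,0],[-0.001,0.01,-0.27,0,0],[-0.001,0.01,-0.32,0,0]]]' 
python3 -m handwheel '[[[0,0,-0.08,0,0],[0,0,-0.16,0,0],[0,0,-0.24,0,0],[0,0,-0.32,0,0],[0,0,-0.36,0,0]]]'
```

```text
time_s: 24.1
tool_pos: [0.6062, 0.2163, 0.1816]
eef_rot: [-0.0, 0.633, 0.774, -0.0]
contact_force: [-0.2, -0.3, -1.6]
width: 0.144
grasp_force: 30.1
time_s: 24.72
tool_pos: [0.6057, 0.216, 0.1087]
eef_rot: [-0.0, 0.633, 0.774, -0.001]
contact_force: [-0.0, 0.1, -1.3]
width: 0.144
grasp_force: 30.1
```

```bash
python3 -m handwheel '[[[0,0,-0.02,0,0],[0,0,-0.04,0,0],[0,0,-0.06,0,0],[0,0,-0.08,0,0],[0,0,-0.1,0,0]]]'
```

```text
time_s: 25.35
tool_pos: [0.6064, 0.2163, 0.0901]
eef_rot: [0.0, 0.633, 0.774, 0.0]
contact_force: [0.1, -0.5, -2.3]
width: 0.144
grasp_force: 30.1
```

```bash
python3 -m handwheel '[[[0,-0.002,-0.015,0,0],[0,-0.002,-0.03,0,0],[0,-0.002,-0.045,0,0],[0,-0.002,-0.06,0,0],[0,-0.002,-0.07,0,0]]]'
python3 -m handwheel '[[[0,0,-0.005,0,0],[0,0,-0.01,0,0],[0,0,-0.015,0,0],[0,0,-0.02,0,0],[0,0,-0.02,0,0]]]'
```

```text
time_s: 25.98
tool_pos: [0.6062, 0.216, 0.076]
eef_rot: [-0.0, 0.633, 0.774, -0.0]
contact_force: [-0.4, 0.6, -2.4]
width: 0.146
grasp_force: 30.1
time_s: 26.6
tool_pos: [0.6068, 0.216, 0.073]
eef_rot: [0.0, 0.633, 0.774, 0.0]
contact_force: [-1.1, -1.5, 3.9]
width: 0.145
grasp_force: 30.1
```

```bash
python3 -m handwheel '[[[0,0,0,0,0.3],[0,0,0,0,0.6],[0,0,0,0,0.6],[0,0,0,0,0.6],[0,0,0.1,0,0.6]]]'
python3 -m handwheel '[[[0,0,0.3,0,0.6],[0,0,0.6,0,0.6],[0,0,0.85,0,0.6],[0,0,0.85,0,0.6]]]'
python3 -m handwheel '[[[-0.1,0.48,0,-1,0.6],[-0.1,0.48,0,-1,0.6],[-0.1,0.48,0,-1,0.6],[-0.1,0.48,0,-1,0.6]]]'
python3 -m handwheel '[[[0,0,0,-1,0.6],[0,0,0,-1,0.6],[0,0,0,-1,0.6]]]'
python3 -m handwheel '[[[0,0,0,-0.99,0.6],[0,0,0,-0.99,0.6],[0,0,0,-0.99,0.6],[0,0,0,-0.99,0.6]]]'
python3 - <<'E'
from fit import *
s=bot.read_camera("scene");t=bot.read_camera("top")
o=[]
M=[(-.007,.007,-.028,.028,.082,.126),(-.017,.017,-.028,.028,.032,.082),(-.02,.02,-.028,.028,.02,.032)]
for p,(r,c) in((s,(85,310)),(t,(150,110))):
    a,o0=crop(p,r,c,100,80,5); a=np.clip(255*(a/255.)**.6,0,255).astype(np.uint8)
    for b,c in zip(M,((0,255,0),(0,0,255),(255,0,0))): draw(p,a,o0,5,b,(.606,.2155,.197),c)
    o.append(a)
cv2.imwrite("pics/g7.png",np.hstack(o)[:,:,::-1])
E
```

```text
time_s: 27.22
tool_pos: [0.6051, 0.2153, 0.0914]
eef_rot: [-0.001, 0.633, 0.774, -0.001]
contact_force: [0.2, 0.2, 0.4]
width: 0.594
grasp_force: 0.0
time_s: 27.72
tool_pos: [0.6084, 0.2182, 0.2685]
eef_rot: [0.002, 0.633, 0.774, 0.005]
contact_force: [-0.0, -0.3, -1.3]
width: 0.596
grasp_force: 0.0
time_s: 28.22
tool_pos: [0.5857, 0.312, 0.2619]
eef_rot: [0.0, 0.811, 0.585, -0.001]
contact_force: [-0.1, -0.9, 0.4]
width: 0.6
grasp_force: 0.0
time_s: 28.6
tool_pos: [0.5864, 0.3107, 0.2619]
eef_rot: [0.0, 0.936, 0.352, -0.0]
contact_force: [-0.1, 1.0, -1.1]
width: 0.6
grasp_force: 0.0
time_s: 29.1
tool_pos: [0.5863, 0.3109, 0.2619]
eef_rot: [0.0, 0.995, 0.103, -0.0]
contact_force: [-0.3, -0.4, 0.1]
width: 0.599
grasp_force: 0.0
```

View pics/g7.png

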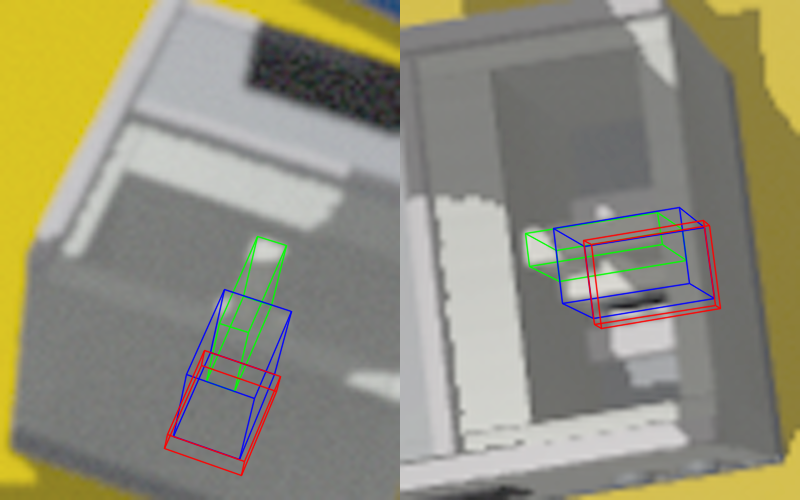

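The housing stands upright in the nest, and its head overlay matches in both views. Now I'll shut the guard.

```bash
python3 -m handwheel '[[[0,0,-0.2,0,0.6],[0,0,-0.4,0,0.6],[0,0,-0.55,0,0.6],[0,0,-0.64,0,0.6],[0,0,-0.64,0,0.6]]]'
python3 -m handwheel '[[[0,0,0,0,0.4],[0,0,0,0,0.2],[0,0,0,0,0],[0,0,0,0,0],[0,0,0,0,0]]]' 20
python3 -m handwheel '[[[0.02,-0.1,0,0,0],[0.04,-0.2,0,0,0],[0.06,-0.3,0,0,0],[0.08,-0.4,0,0,0],[0.094,-0.47,0,0,0]]]'
python3 -m handwheel '[[[0.002,-0.01,0,0,0],[0.004,-0.02,0,0,0],[0.006,-0.03,0,0,0],[0.006,-0.03,0,0,0]]]'
```

```text
time_s: 29.82
tool_pos: [0.5857, 0.3114, 0.1331]
eef_rot: [0.0, 0.995, 0.102, -0.001]
contact_force: [-0.2, -0.7, 0.4]
width: 0.604
grasp_force: 0.0
time_s: 30.45
tool_pos: [0.5864, 0.3122, 0.1345]
eef_rot: [-0.0, 0.995, 0.102, 0.0]
contact_force: [-0.5, 0.8, 0.7]
width: 0.145
grasp_force: 20.0
time_s: 31.08
tool_pos: [0.6052, 0.2157, 0.1344]
eef_rot: [0.0, 0.995, 0.101, -0.0]
contact_force: [-2.8, 2.0, 4.4]
width: 0.146
grasp_force: 20.0
time_s: 31.58
tool_pos: [0.6055, 0.2145, 0.1344]
eef_rot: [-0.001, 0.995, 0.103, -0.0]
contact_force: [-3.0, 4.7, 4.9]
width: 0.147
grasp_force: 20.0
```

```bash
python3 -m handwheel '[[[0.004,-0.02,0,0,0],[0.004,-0.02,0,0,0]]]'
python3 -m handwheel '[[[0,0.02,0,0,0.4],[0,0.02,0,0,0.6],[0,0.02,0,0,0.6],[0,0.02,0.3,0,0.6],[0,0.02,0.6,0,0.6]]]'
python3 -m handwheel '[[[-0.2,-0.6,0.2,0,0.6],[-0.4,-1,0.2,0,0.6],[-0.4,-1,0.2,0,0.6],[-0.4,-1,0.2,0,0.6],[-0.4,-1,0.2,0,0.6]]]'
python3 - <<'E'
from fit import *
s=bot.read_camera("scene");t=bot.read_camera("top")
o=[]
for p,(r,c) in((s,(85,310)),(t,(150,110))):
    a,o0=crop(p,r,c,100,80,5); a=np.clip(255*(a/255.)**.6,0,255).astype(np.uint8)
    draw(p,a,o0,5,(-.04,.04,-.007,.007,.148,.183),(.606,.2155,.197),(0,255,0))
    draw(p,a,o0,5,(-.007,.007,-.028,.028,.082,.126),(.606,.2155,.197),(255,0,0))
    o.append(a)
cv2.imwrite("pics/g8.png",np.hstack(o)[:,:,::-1])
E
```

```text
time_s: 31.82
tool_pos: [0.6055, 0.2146, 0.1344]
eef_rot: [-0.004, 0.995, 0.104, 0.0]
contact_force: [-5.1, 10.5, 3.0]
width: 0.146
grasp_force: 20.1
time_s: 32.45
tool_pos: [0.607, 0.2106, 0.2549]
eef_rot: [0.001, 0.995, 0.102, -0.001]
contact_force: [0.3, 0.5, -0.1]
width: 0.593
grasp_force: 0.0
time_s: 33.08
tool_pos: [0.5266, 0.008, 0.2948]
eef_rot: [0.001, 0.995, 0.099, 0.0]
contact_force: [0.0, 0.5, -0.2]
width: 0.599
grasp_force: 0.0
```

View pics/g8.png

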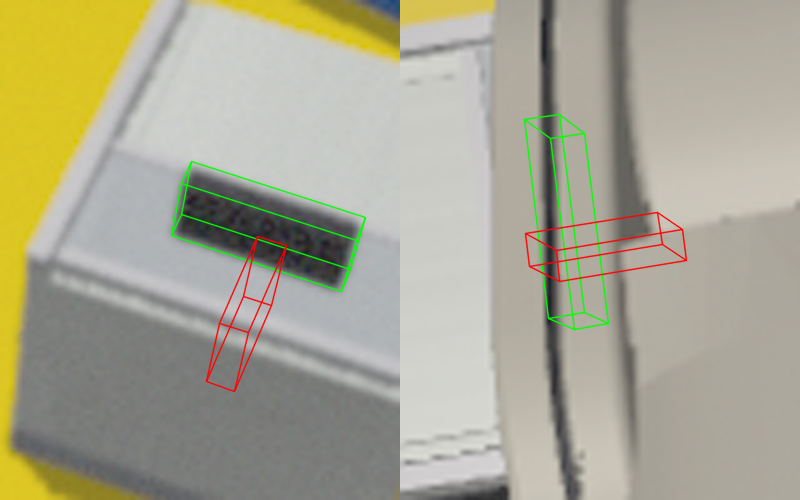

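The picture shows the handle at its shut position, at about (265,225). The guard stayed against its stop with 10 N on it, and the robot is clear, so I'm handing in.

```bash
python3 -m handwheel '[[[0,0,0,0,0.6],[0,0,0,0,0.6]]]'; python3 -c "
from workcell import bot
print(bot.close_job())"
```

```text
time_s: 33.42
tool_pos: [0.5272, 0.0132, 0.2938]
eef_rot: [-0.0, 0.995, 0.103, -0.0]
contact_force: [0.4, -0.6, -0.3]
width: 0.6
grasp_force: 0.0
the job is handed in; nothing more can be done
None
```

The job is handed in at about 33 s of the 72 s: the housing stands upright in the nest, the guard is shut against its stop, and the robot is clear; no verdict came back, and I took no final picture of the other objects.

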